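Complete the second sowing stand

TASK

Set up the empty wooden stand like the full one beside it: stand the black nursery pot with the yellow band upright in its saucer, and take the yellow-banded slate marker off the easel and stand it upright, foot down, in the stand's slot, pushed fully home. Leave the white-banded pot and marker and everything else on the bench where they are.

Things in the scene. Friction and masses are not known exactly. Their poses are not given: they have to be found in the camera images.
- marker: slate slab 130 long, 60 wide, 9 mm thick, 0.17 kg, yellow band 76 to 90 mm from its foot. Origin: middle of its foot; z along its length to the top, y across its width, x through its thickness. Starts leaning on the easel, 0.60 rad from vertical, top towards the robot. The easel's bed is narrower (36 mm) and 50 mm shorter: pinch the long edges (60 mm apart) near the top, fingers along the slab
- easel: small wooden easel, fixed; base 130 x 80 x 12 mm, origin at the centre of its underside. It leans towards its own -x, which looks roughly to the robot; the marker's foot rests on its 70 mm wide ledge at (30, 0, 30) mm, behind a lip of 6 mm, so draw the marker out along its own length
- pot: empty black nursery pot, 75 mm tall, base diameter 50 mm, widening to an upright rim 66 mm across (the top 15 mm, with a yellow band); wall 3 mm, 0.06 kg; origin at the centre of its underside, z up. It starts standing on the bench; lift it by the outside of its rim
- empty_stand: the empty stand: plank 190 (x) by 110 (y) by 15 mm, fixed; origin at the centre of its underside, z up, +x from slot to saucer. On it, centred 62 mm towards -x, a dark slotted block 34 x 96 mm, top 50 mm above the bench; centred 40 mm towards +x, a white saucer rim (outer diameter 86, inner 76, 8 mm high)
- empty_stand_slot (a point): centre of the floor of the empty stand's slot, 20 mm above the bench, axes as the stand's. The slot is open at the top only: 30 mm deep, 11.5 mm wide along x, 76.5 mm long along y, with 3 mm chamfered mouth edges
- empty_stand_spot (a point): centre of the empty stand's saucer, on the plank's top (15 mm above the bench), where the pot's underside rests; axes as the stand's
- full_stand: the stand already in use, alike: plank 190 (x) by 110 (y) by 15 mm, fixed; origin at the centre of its underside, z up, +x from slot to saucer. On it, centred 62 mm towards -x, a dark slotted block 34 x 96 mm, top 50 mm above the bench; centred 40 mm towards +x, a white saucer rim (outer diameter 86, inner 76, 8 mm high)
- white_marker: slate slab 130 long, 60 wide, 9 mm thick, 0.17 kg, white band 76 to 90 mm from its foot. Origin: middle of its foot; z along its length to the top, y across its width, x through its thickness. Already upright in the slot of the full stand; to be left there
- white_pot: empty black nursery pot, 75 mm tall, base diameter 50 mm, widening to an upright rim 66 mm across (the top 15 mm, with a white band); wall 3 mm, 0.06 kg; origin at the centre of its underside, z up. Already in the saucer of the full stand; to be left there
- sprinkling_can: blue plastic sprinkling can, body 130 mm across, 200 mm tall, spout towards its +x (170 mm out), handle to -x; origin at the underside; a bystander
- bulb_planter: stainless bulb planter standing on its tube (72 mm across) with a wooden cross handle at 205 mm height, 220 mm tall; origin at the underside; a bystander
- trowel: trowel with red handle, 270 mm long lying along its x, 80 mm wide, 30 mm high; origin near its middle on the bench; a bystander
- clay_pot: terracotta pot, rim 116 mm across, 100 mm tall; origin at the underside; a bystander
- feed_bottle: green bottle 66 mm across, 170 mm tall; origin at the underside; a bystander
Things that resemble listed ones, but are neither listed nor needed, are in the scene too. Leave any blue, purple or turquoise look-alike of the marker alone.

How it is judged:
At the end, for the whole second after the job is handed in: Marker upright (0.13 rad) foot down in the empty stand's slot, foot within 4 mm of its floor, 5 mm across and 12 mm along of its centre; yellow-banded pot upright (0.08 rad) in the saucer, within 16 mm of centre and 5 mm of the plank; both released and at rest (x of marker in the frame of empty_stand_slot between -0.005 and 0.005 m and y of marker in the frame of empty_stand_slot between -0.012 and 0.012 m and z of marker in the frame of empty_stand_slot between -0.004 and 0.004 m and angle between marker's own z axis and vertical below 0.13 rad and horizontal distance between pot and empty_stand_spot below 0.016 m and z of pot in the frame of empty_stand_spot between -0.004 and 0.005 m and angle between pot's own z axis and vertical below 0.08 rad and linear speed of each of marker, pot below 0.03 m/s and angular speed of each of marker, pot below 0.3 rad/s); the robot touches nothing.
It fails at once if the white marker or the white pot is moved by more than 20 mm or tipped (distance of any of white_marker, white_pot from where it was at the start of the episode above 0.02 m or angle between any of white_marker, white_pot's own z axis and vertical above 0.2 rad).
It fails at once if another thing on the bench (can, planter, trowel, terracotta pot, bottle) is moved by more than 40 mm or tipped over (distance of any of sprinkling_can, bulb_planter, trowel, clay_pot, feed_bottle from where it was at the start of the episode above 0.04 m or angle between any of sprinkling_can, bulb_planter, trowel, clay_pot, feed_bottle's own z axis and vertical above 0.5 rad).
It also fails if it takes over 61 s, if anything falls off the work surface, if the arm or the gripper's body presses on something with over 40 N, if the wrist force passes 120 N, or if a joint passes its speed limit or range.

ROBOT

A 6-joint arm with a two-finger parallel gripper is mounted at the origin on the work surface. World frame = base frame: x ahead of the robot, y to its left, z up, the work surface at z = 0. Lengths are in m, angles in rad, forces in N, time in s.
With the tool pointing down it reaches from about 0.25 to 0.775 m from the base axis. Payload 4 kg.
Tool frame: the origin (TCP) lies midway between the tips of the shut fingers; the grasp point (between the pads) lies 19 mm behind it; z points along the fingers, y is the line along which they close (so a half turn about z gives the same grasp; the last joint's range is limited). The gripper opens to 94 mm and grips with 3 to 60 N. Pads are 16 mm wide; open, the fingers measure 119 mm over their backs; the gripper's body (75 mm by 177 mm) begins 78 mm behind the grasp point.
Start: joints at [1.13, 0.087, 1.371, -0, 1.684, -0.103], TCP at [0.182, 0.519, 0.206] pointing down, gripper open.
Joint ranges: [-3.1, 3.1], [-0.76, 2.03], [0.27, 2.55], [-1.08, 4.22], [0.17, 2.65], [-2.57, 2.57]. Speed limits (rad/s): [2.79, 2.79, 3.14, 3.14, 3.14, 3.14].

INTERFACE

Orientations are given as [roll, pitch, yaw] about the fixed x, y, z axes, in that order (R = Rz(yaw) Ry(pitch) Rx(roll)).
In Python, from bench import robot gives the robot as it stands. The module is installed in compiled form; this text tells all that it offers.
- The arm moves only by the tool arm_command, never from a script. Its argument "targets" is a list of rows, each a list of 4 numbers: the shift along the world's x, y, z as a fraction of full scale, then the turn about the world's z as a fraction of full scale. A call has 1 to 8 rows; each row is the pose to reach, as a shift and turn from the pose commanded when the call began; what a row does not reach only later rows make up. Full scale, the value 1, is 0.5 m for a shift and 120 degrees for a turn. A row lasts 1/12 s, in which the tool goes at most 41.7 mm and 7.16 degrees, less where a joint would pass 70% of its speed; a pose out of reach is approached as far as the arm can. A call with a number of a shift or a turn outside -1 to 1 is refused whole. A call with a gripper value outside its range is refused whole. "claw" is the closure, from 0 (fully open) to 1 (shut), set as the call begins (left out, the last holds). The fingers move at their own pace and stop on an object; the grip force is fixed at half the most. Time passes only in rows, so rows that repeat a pose let the fingers close. It gives the time, the measured TCP pose, the force, the opening and the grip force at its end, in the units of the state.
- robot.get_obs(): the state, without advancing time (a new reading comes with each control period).
- robot.snapshot(name): name is "scene" or "top" or "wrist"; returns the picture (420x560x3 uint8, red, green, blue); there is no depth.
- robot.camera_info(name): a dict with "vfov" (degrees; the focal length in pixels is half the picture's height over the tangent of half this angle, whatever the lens; pixels are square), "cx", "cy" (the principal point, pixels), "extrinsics" (4x4, takes a point from camera to world coordinates); the wrist camera has in their place "T_tool_cam" (4x4, takes a point from camera to tool coordinates, whose origin is the TCP and whose axes are the flange's). Camera axes: x right, y up, looking along -z (the intrinsics and any distortion apply to the point x, -y, -z); pixel columns grow to the right and rows downward; lengths in m; the calibration is good to about 2 mm. A picture is of the moment at which its call begins: read the wrist's pose just before it. camera_info takes no time and is no camera call.
- robot.close_job(): hands the job in; it is judged then, once.
The state is a dict: "time": time; "joint_positions": joint angles; "qvel": joint speeds; "joint_torque": joint torques, N m; "tool_pos": TCP position; "ee_rot": TCP orientation; "wrist_force": force on the tool from outside, world axes, zero at the start; "wrist_torque": the same for the moment, N m; "width": finger opening in m; "finger_force": force on a finger pad.
Only numpy, scipy, OpenCV 4.12 (cv2) and the standard library are available. Lean on these libraries where they do the work, as an engineer would, in place of code of your own. Each camera call takes 0.05 s, during which the arm holds its last target. There are 200 camera calls.

## Working session

There is one attempt and no reset: what is moved stays moved. The work goes in short steps, Python scripts to look and compute and a tool call to move; the robot and the scene stay as the last step left them, time stands still between calls to the robot, and variables do not carry over. Pictures are saved under pics/ and viewed, at most 14 in all, crops included, and the job is handed in when it is done.

Besides the shell and the picture viewer there is one more tool, called after "Call:" as name(argument=value, ...) on one line, values as JSON. arm_command: Moves the arm, as the interface text tells. Shift numbers are shares of 0.5 m and turn numbers shares of 120 degrees, none past 1 either way. Its arguments: {"type":"object","properties":{"targets":{"type":"array"},"claw":{"type":"number"}},"required":["targets"]}

```bash
mkdir -p pics; python3 - <<'E'
from bench import robot
import cv2, numpy as np
np.set_printoptions(precision=4,suppress=True)
for n in ("scene","top"):
    cv2.imwrite(f"pics/{n}0.png",robot.snapshot(n)[:,:,::-1])
    cv2.imwrite(f"pics/{n}0b.png",cv2.resize(robot.snapshot(n)[:,:,::-1],(800,600),interpolation=cv2.INTER_CUBIC))
for n in ("scene","top","wrist"): print(n,robot.camera_info(n))
print(robot.get_obs())
E
```

```text
scene {'vfov': 44.742354908294686, 'cx': 278.96585832909136, 'cy': 210.4839716037175, 'extrinsics': array([[-0.0592, -0.7288,  0.6822,  1.5902],
       [ 0.9981, -0.0313,  0.0531,  0.1257],
       [-0.0174,  0.6841,  0.7292,  1.1867],
       [ 0.    ,  0.    ,  0.    ,  1.    ]])}
top {'vfov': 44.13577725563913, 'cx': 275.1293498126464, 'cy': 206.71676115608855, 'extrinsics': array([[ 0.0053,  0.9815, -0.1915,  0.2   ],
       [-1.    ,  0.0047, -0.0034,  0.0296],
       [-0.0024,  0.1915,  0.9815,  1.71  ],
       [ 0.    ,  0.    ,  0.    ,  1.    ]])}
wrist {'vfov': 66.39222628586654, 'cx': 282.9142197816926, 'cy': 204.0711278621454, 'T_tool_cam': array([[ 0.0011,  0.9726,  0.2326,  0.0674],
       [ 1.    , -0.0014,  0.001 ,  0.0002],
       [ 0.0013,  0.2326, -0.9726, -0.1796],
       [ 0.    ,  0.    ,  0.    ,  1.    ]])}
{'time': 0.2, 'joint_positions': array([ 1.1299,  0.0877,  1.3717, -0.    ,  1.6836, -0.1031]), 'qvel': array([-0.0005, -0.0034, -0.0052,  0.    , -0.0008,  0.0001]), 'joint_torque': array([ -0.0003, -34.0132, -30.2403,   0.0718,   0.03  ,  -0.0001]), 'tool_pos': array([0.1821, 0.5186, 0.2048]), 'ee_rot': array([-3.1403, -0.0001,  2.8038]), 'wrist_force': array([ 0.6466, -0.3877, -0.1508]), 'wrist_torque': array([ 0.0428, -0.0345, -0.0208]), 'finger_force': 0.0, 'width': 0.09402819072004599}
```

View pics/scene0b.png

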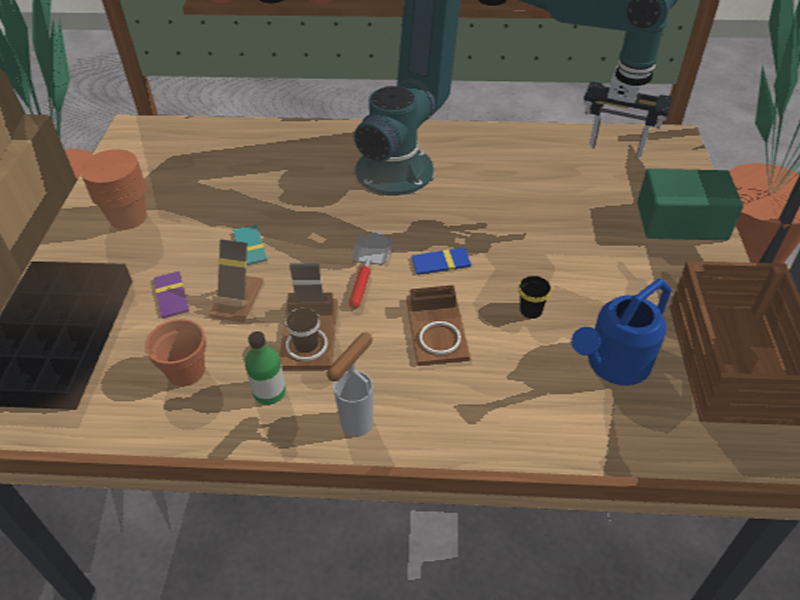

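View pics/top0b.png

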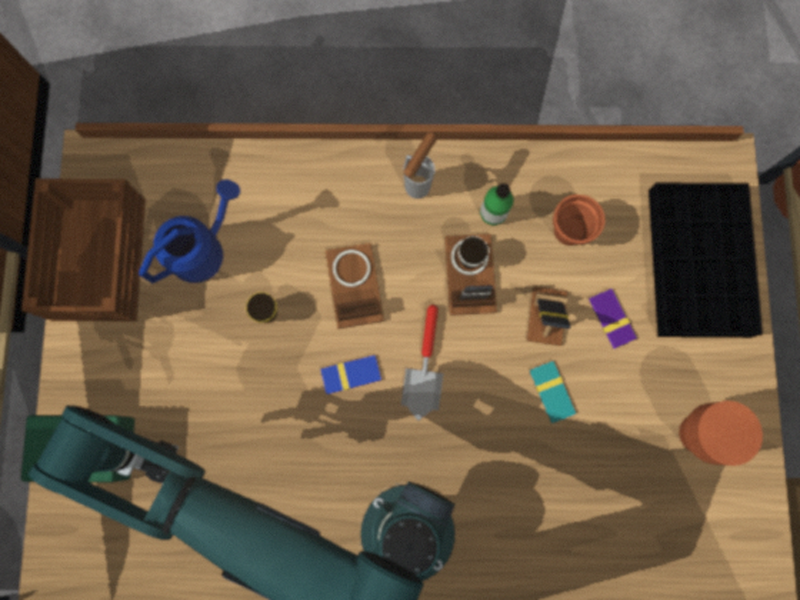

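The scene picture (800 px wide) shows two pots and five slabs.
- **Pot candidates:** yellow-band pot at (534,297), which is the one I want, and white-band pot at (303,328) in the full stand.
- **Marker candidates:** slate with yellow band on the easel at (232,268), which is the one I want. The look-alikes are white-banded (306,280), purple (170,293), turquoise (250,245) and blue (442,261).
- **Top picture:** pot at (262,307), marker at (552,313), empty stand saucer at (351,268), slot at (358,308).

```bash
cat > h.py <<'E'
import numpy as np, cv2
from bench import robot
from scipy.spatial.transform import Rotation as R
np.set_printoptions(precision=4,suppress=True)
def cam(n,obs=None):
    c=robot.camera_info(n); f=210/np.tan(np.radians(c['vfov'])/2)
    if n=='wrist':
        T=np.eye(4);T[:3,:3]=R.from_euler('xyz',obs['ee_rot']).as_matrix();T[:3,3]=obs['tool_pos']
        E=T@c['T_tool_cam']
    else: E=c['extrinsics']
    return f,c['cx'],c['cy'],E
def ray(C,px):
    f,cx,cy,E=C
    d=E[:3,:3]@np.array([(px[0]-cx)/f,-(px[1]-cy)/f,-1]); return E[:3,3],d/np.linalg.norm(d)
def plane(C,px,z):
    o,d=ray(C,px); return o+d*(z-o[2])/d[2]
def tri(r1,r2):
    A=np.stack([r1[1],-r2[1]],1); s=np.linalg.lstsq(A,r2[0]-r1[0],rcond=None)[0]
    a=r1[0]+s[0]*r1[1]; b=r2[0]+s[1]*r2[1]; return (a+b)/2,np.linalg.norm(a-b)
def proj(C,p):
    f,cx,cy,E=C; q=E[:3,:3].T@(np.asarray(p)-E[:3,3]); return np.array([cx-f*q[0]/q[2],cy+f*q[1]/q[2]])
E
python3 - <<'E'
from h import *
t=cam('top');s=cam('scene')
k=.7
for n,tp,sp,z in [("pot",(262,307),(534,287),.07),("saucer",(351,268),(438,338),.023),("block",(358,308),(434,294),.05),("easel marker",(552,313),(232,268),.1),("bedtop",(556,303),(234,242),.14),("white pot",(472,253),(303,318),.09)]:
    tp=np.array(tp)*k;sp=np.array(sp)*k
    print(n,plane(t,tp,z),plane(s,sp,z),*tri(ray(t,tp),ray(s,sp)))
im=cv2.imread('pics/scene0.png')
c=np.hstack([cv2.resize(im[140:240,110:240],None,fx=3,fy=3,interpolation=cv2.INTER_CUBIC),cv2.resize(im[170:270,340:420],None,fx=3,fy=3,interpolation=cv2.INTER_CUBIC)])
cv2.imwrite('pics/crop1.png',c)
E
```

```text
pot [0.4918 0.3303 0.07  ] [0.4932 0.3302 0.07  ] [0.492  0.3304 0.0688] 0.0001224587313443184
saucer [0.5938 0.1342 0.023 ] [0.6045 0.1295 0.023 ] [0.5962 0.1321 0.0135] 0.0052740512040016
block [0.4941 0.1151 0.05  ] [0.5037 0.118  0.05  ] [0.4956 0.1167 0.0413] 0.002479358774349834
easel marker [ 0.4761 -0.3155  0.1   ] [ 0.4928 -0.3164  0.1   ] [ 0.4788 -0.3203  0.086 ] 0.0034806135239649227
bedtop [ 0.4912 -0.3164  0.14  ] [ 0.454  -0.3131  0.14  ] [ 0.4849 -0.3056  0.169 ] 0.008706292023798082
white pot [ 0.6142 -0.1423  0.09  ] [ 0.6204 -0.1447  0.09  ] [ 0.6158 -0.1444  0.0847] 0.0031097790346637216
```

View pics/crop1.png

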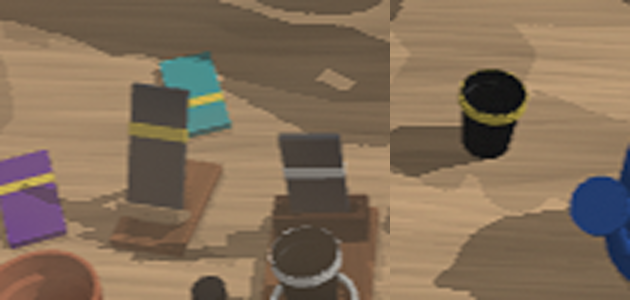

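The crop confirms both: a slate slab with a yellow band on the easel, and a black pot with a yellow band. I'll move in for a wrist look between the pot and the stand.

Call:
arm_command(targets=[[0.3,-0.26,0.1,0],[0.64,-0.6,0.16,0],[0.64,-0.6,0.16,0],[0.64,-0.6,0.16,0],[0.64,-0.6,0.16,0],[0.64,-0.6,0.16,0],[0.64,-0.6,0.16,0],[0.64,-0.6,0.16,0]])

```text
time: 0.87
tool_pos: [0.4226, 0.2935, 0.2663]
ee_rot: [3.141, -0.0, 2.804]
wrist_force: [0.5, 0.3, 0.2]
width: 0.094
finger_force: 0.0
```

Call:
arm_command(targets=[[0.1,-0.1,0.02,0],[0.16,-0.13,0.02,0],[0.16,-0.13,0.02,0],[0.16,-0.13,0.02,0]])

```text
time: 1.2
tool_pos: [0.5047, 0.2269, 0.2751]
ee_rot: [-3.14, 0.0, 2.798]
wrist_force: [0.3, 0.6, 0.5]
width: 0.0942
finger_force: 0.0
```

```bash
python3 - <<'E'
from h import *
o=robot.get_obs(); im=robot.snapshot('wrist')[:,:,::-1]
cv2.imwrite('pics/w1.png',im); cv2.imwrite('pics/w1b.png',cv2.resize(im,(800,600),interpolation=cv2.INTER_CUBIC))
np.save('w1.npy',o,allow_pickle=True); print(o['time'],o['tool_pos'],o['ee_rot'],o['qvel'])
C=cam('wrist',o)
for n,p in [("pot",(.492,.330,.07)),("saucer",(.596,.132,.02)),("block",(.496,.117,.05))]: print(n,proj(C,p)*800/560)
E
```

```text
1.2 [0.5047 0.2269 0.2751] [-3.1401  0.0004  2.7978] [ 0.0665 -0.0342  0.0408  0.0483  0.0288  0.0417]
pot [517.258  207.6575]
saucer [347.0904 369.2076]
block [287.5841 290.6649]
```

View pics/w1b.png

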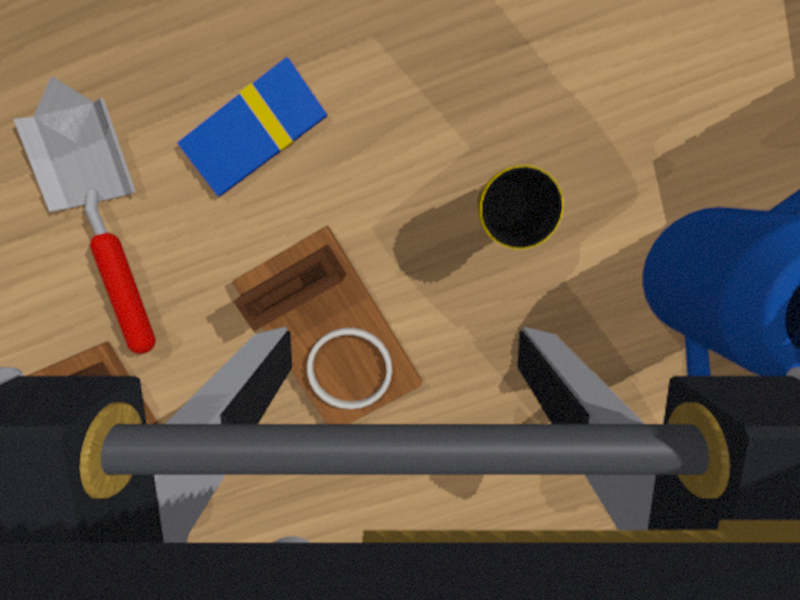

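The wrist picture (800 px) shows the yellow pot at (521,206), the saucer at (349,368), the slot at about (293,285), and the can on the right.

```bash
python3 - <<'E'
from h import *
o=np.load('w1.npy',allow_pickle=True).item(); C=cam('wrist',o); im=cv2.imread('pics/w1.png')
hsv=cv2.cvtColor(im,cv2.COLOR_BGR2HSV).astype(int); H,S,V=[hsv[...,i] for i in range(3)]
def big(m,box):
    mm=np.zeros(m.shape,np.uint8); x0,y0,x1,y1=box; mm[y0:y1,x0:x1]=m[y0:y1,x0:x1]*255
    c=cv2.findContours(mm,cv2.RETR_EXTERNAL,cv2.CHAIN_APPROX_NONE)[0]; return max(c,key=cv2.contourArea)
pot=big((V<60)|((S>170)&(H>22)&(H<35)),(325,105,405,185)); e=cv2.fitEllipse(cv2.convexHull(pot)); print('pot',e)
P=plane(C,e[0],.075); print(P)
sa=big((S<50)&(V>130),(205,222,285,292)); e=cv2.fitEllipse(cv2.convexHull(sa)); print('sau',e); Sa=plane(C,e[0],.023); print(Sa)
print('diam',np.linalg.norm(plane(C,np.array(e[0])+[e[1][0]/2,0],.023)-Sa)*2)
# dark block
dk=big((V<75),(150,160,250,230)); r=cv2.minAreaRect(dk); print('dark',r,cv2.contourArea(dk))
for b in cv2.boxPoints(r): print(b,plane(C,b,.05))
print('V patch');print(V[170:225:3,165:245:4])
E
```

```text
pot ((364.1404724121094, 144.48492431640625), (57.611473083496094, 60.49564743041992), 50.85361862182617)
[0.4912 0.3315 0.075 ]
sau ((244.1639404296875, 257.6209411621094), (56.28086853027344, 59.58796691894531), 96.5516586303711)
[0.5943 0.1349 0.023 ]
diam 0.08110650463688397
dark ((200.2388458251953, 203.14686584472656), (13.781787872314453, 63.02580642700195), 60.64224624633789) 705.5
[169.3946 212.5905] [0.4933 0.0729 0.05  ]
[224.3264 181.6914] [0.4795 0.1559 0.05  ]
[231.0831 193.7032] [0.497  0.1582 0.05  ]
[176.1513 224.6024] [0.5113 0.0745 0.05  ]
V patch
[[176 174 171 167 171 176 175 175 174 177 172 134 136 136 134 135 121 130
  132 167]
 [166 165 172 176 175 171 171 174 183 162 130 134 126 139 133 101  77 129
  124 157]
 [170 175 173 171 171 175 184 185 137 126 132 126 136 136  78  82  72 102
  133 136]
 [171 172 169 174 184 185 176 121 124 131 129 127 129  84  83  81  69  73
  120 117]
 [167 175 183 183 178 165 125 126 121 123 124 104  85  87  82  77  75  73
  108 131]
 [183 181 178 174 151 133 125 122 123 128  84  82  82  78  62  65  82  66
   72 120]
 [176 176 175 139
[... 388 characters left out ...]
  88  96
  118 116]
 [122 127 112  86  86  81  64  74  80  74  70  52  77  84  84  88 111 116
  126 114]
 [132  66  87  83  79  61  74  76  76  58  69  76  86  85  91 119 118 121
  115 121]
 [102  88  82  75  58  81  73  76  55  71  84  87  85  98 116 113 118 123
  117 127]
 [ 88  84  69  69  63  74  72  53  74  86  85  85 104 113 115 109 121 117
  122 118]
 [118  78  65  73  75  64  67  80  83  88  92 113 104 109 113 114 114 120
  120 116]
 [129  82  74  71  71  75  84  87  89 105 127 111 109 110 112 115 110 117
  119 131]
 [131 122  78  76  79  88  85  89 120 124 129 124 119 108 112 113 118 124
  134 134]
 [133 132  90  85  88  89  91 127 127 118 127 126 116 118 110 110 125 124
  130 130]]
```

```bash
python3 - <<'E'
from h import *
o=robot.get_obs(); print(o['tool_pos'],o['ee_rot'],o['qvel'])
p=np.array([.4912,.3313,.12])-o['tool_pos']; print(p/.5)
t=cam('top');print('can',plane(t,np.array((185,238))*.7,.2), plane(t,np.array((195,262))*.7,.03))
E
```

```text
[0.5028 0.2286 0.2751] [-3.1407 -0.0014  2.8   ] [ 0.0522 -0.0282  0.0237  0.0209  0.0101  0.0076]
[-0.0232  0.2053 -0.3103]
can [0.6159 0.475  0.2   ] [0.6048 0.4983 0.03  ]
```

Call:
arm_command(targets=[[-0.02,0.1,0,0.06],[-0.023,0.205,-0.1,0.12],[-0.023,0.205,-0.2,0.18],[-0.023,0.205,-0.3,0.25],[-0.023,0.205,-0.3,0.25],[-0.023,0.205,-0.3,0.25],[-0.023,0.205,-0.3,0.25]], claw=0)

```text
time: 1.83
tool_pos: [0.4867, 0.3326, 0.1228]
ee_rot: [-3.139, -0.008, -2.954]
wrist_force: [0.3, -0.9, 0.4]
width: 0.0941
finger_force: 0.0
```

Call:
arm_command(targets=[[0.008,-0.002,0,0],[0.008,-0.002,0,0]])

```text
time: 2.0
tool_pos: [0.4965, 0.3325, 0.1304]
ee_rot: [3.14, 0.007, -2.956]
wrist_force: [0.2, -0.2, 0.2]
width: 0.0937
finger_force: 0.0
```

```bash
python3 - <<'E'
from h import *
for i in range(5):
    o=robot.get_obs(); im=robot.snapshot('wrist'); print(o['time'],o['tool_pos'],o['ee_rot'],o['qvel'])
cv2.imwrite('pics/w2.png',im[:,:,::-1])
E
```

```text
2.0 [0.4965 0.3325 0.1304] [ 3.1396  0.0072 -2.9565] [-0.0058 -0.0083 -0.0049  0.0065  0.0024  0.0022]
2.05 [0.4965 0.3324 0.1305] [ 3.1393  0.0072 -2.9569] [-0.0028 -0.0017  0.0123  0.0036 -0.0019  0.0038]
2.1 [0.4963 0.3323 0.1302] [ 3.1394  0.0066 -2.9569] [-0.0008  0.0031  0.016   0.0012 -0.0022 -0.0021]
2.15 [0.4959 0.3321 0.1296] [ 3.1397  0.0056 -2.9568] [-0.0014  0.008   0.0208 -0.0007 -0.0019 -0.0015]
2.2 [0.4955 0.3319 0.1289] [ 3.14    0.0044 -2.9568] [ 0.0011  0.0083  0.0192 -0.0002 -0.0021 -0.0041]
```

Call:
arm_command(targets=[[-0.005,0,-0.05,0],[-0.006,-0.001,-0.1,0],[-0.006,-0.001,-0.15,0],[-0.006,-0.001,-0.16,0],[-0.006,-0.001,-0.16,0],[-0.006,-0.001,-0.16,0],[-0.006,-0.001,-0.16,0]])

```text
time: 2.83
tool_pos: [0.4926, 0.3319, 0.0484]
ee_rot: [3.14, 0.004, -2.956]
wrist_force: [-0.0, 0.8, 0.7]
width: 0.094
finger_force: 0.0
```

Call:
arm_command(targets=[[0,0,0,0],[0,0,0,0],[0,0,0,0],[0,0,0,0],[0,0,0,0],[0,0,0,0],[0,0,0,0]], claw=1)

```text
time: 3.42
tool_pos: [0.4913, 0.3314, 0.0465]
ee_rot: [3.141, 0.001, -2.956]
wrist_force: [0.4, 0.1, 1.7]
width: 0.0648
finger_force: 30.0
```

Call:
arm_command(targets=[[0,0,0.08,0],[0,0,0.16,0],[0.04,-0.08,0.16,0],[0.08,-0.16,0.16,0],[0.12,-0.24,0.16,0],[0.16,-0.31,0.16,0],[0.19,-0.37,0.16,0],[0.206,-0.394,0.16,0]])

```text
time: 4.08
tool_pos: [0.5957, 0.1287, 0.1254]
ee_rot: [-3.139, -0.001, -2.961]
wrist_force: [-0.3, 0.3, -0.9]
width: 0.0649
finger_force: 30.0
```

Call:
arm_command(targets=[[0,0,0,0],[0,0,0,0],[0,0,0,0],[0,0,0,0],[0,0,0,0],[0,0,0,0]])

```text
time: 4.58
tool_pos: [0.5936, 0.1355, 0.1261]
ee_rot: [3.141, 0.0, -2.954]
wrist_force: [-0.1, -0.2, -0.6]
width: 0.0648
finger_force: 30.0
```

```bash
python3 - <<'E'
from h import *
for i in range(3):
    o=robot.get_obs(); im=robot.snapshot('wrist'); print(o['time'],o['tool_pos'],o['ee_rot'],o['width'])
s=robot.snapshot('scene')
a=cv2.resize(im[:,:,::-1],(400,300)); b=cv2.resize(s[160:265,230:370,::-1],(400,300))
cv2.imwrite('pics/w3b.png',np.hstack([a,b]));cv2.imwrite('pics/w3.png',im[:,:,::-1])
np.save('w3.npy',o,allow_pickle=True)
E
```

```text
4.5833 [0.5936 0.1355 0.1261] [ 3.1413  0.     -2.9537] 0.06483446715398485
4.6333 [0.5937 0.1353 0.1262] [ 3.1414  0.0001 -2.954 ] 0.06439252274503643
4.6833 [0.5938 0.1351 0.1262] [ 3.1414  0.0002 -2.9544] 0.06457555542483255
```

View pics/w3b.png

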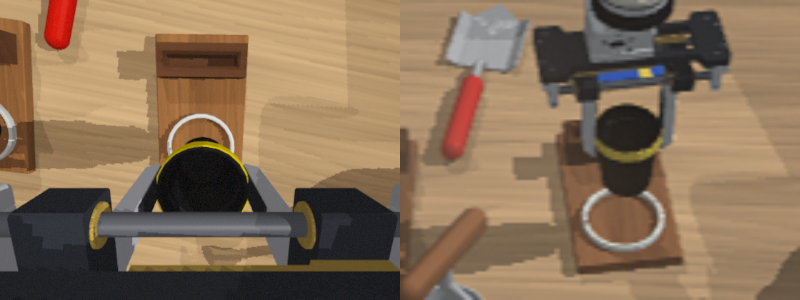

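The pot is held upright over the saucer, whose ring shows at (200,140) in the left half. The slot is in clear view at (200,59).

Call:
arm_command(targets=[[0,0,-0.03,0],[0,0,-0.06,0],[0,0,-0.09,0],[0,0,-0.115,0],[0,0,-0.125,0],[0,0,-0.128,0],[0,0,-0.13,0],[0,0,-0.13,0]])

```text
time: 5.45
tool_pos: [0.5946, 0.1342, 0.0616]
ee_rot: [-3.142, 0.001, -2.956]
wrist_force: [0.3, 0.2, -0.1]
width: 0.0647
finger_force: 30.0
```

```bash
python3 - <<'E'
from h import *
o=np.load('w3.npy',allow_pickle=True).item(); C=cam('wrist',o); im=cv2.imread('pics/w3.png')
hsv=cv2.cvtColor(im,cv2.COLOR_BGR2HSV); V=cv2.GaussianBlur(hsv[...,2],(3,3),0)
# slot/block region in full-res px: x 215..350, y 45..115
print(V[45:118:2,225:345:8])
print(V[75:95:2,218:350:4])
E
```

```text
[[198 199 203 205 208 211 211 206 202 200 202 204 204 201 199]
 [169 175 187 185 188 187 187 193 185 188 188 190 201 200 199]
 [157 162 170 163 168 153 147 150 155 154 156 157 168 164 163]
 [159 162 171 164 170 154 147 149 157 152 153 154 164 161 153]
 [158 162 172 164 170 153 148 148 153 152 152 155 165 161 154]
 [157 162 172 164 169 153 147 149 151 153 153 155 165 161 154]
 [154 158 170 162 168 152 146 148 150 152 153 155 165 161 153]
 [123 124 131 129 135 128 125 130 132 136 136 137 150 146 146]
 [110 107 108 108 108 106 105 106 106 107 107 107 111 109 111]
 [107 107 108 106 107 106 103 105 105 106 106 106 104 106 104]
 [107 107 105 105 105 106 105 106 104 106 104 104 105 105 104]
 [105 105 104 104 104 104 104 104 105 104 103 103 104 104 105]
 [103 101 101 100 102 101 101 102 101 102 102 102 103 102 103]
 [ 99  81  82  83  83  86  87  88  88  88  90  92  97  93 100]
 [ 97  75  75  74  74  75  73  75  74  75  74  74  76  75  89]
 [ 97  69  66  65  69  69  69  71  73  74  72  71  72  72  89]
 [100  66  52  52  53  54  55  54  55  55  57  56  57  59  88]
 [100  81  53  50  50  52  49
[... 1902 characters left out ...]
2 103 103 163]
 [121 100  83  87  86  97  97  99  98  98  99  98 100 100  99  99  99 100
   94  69  70  68  68  69  68  68  68  66  52  83 102 102 163]
 [125 104  94  88  87  96  97  98  99  98  97  97  97  99  99  99 100  99
   95  69  68  68  68  68  69  68  68  66  50  79 101 101 160]
 [130 106 105  89  87  94  95  94  96  95  95  97  97  98  98  99  99  98
   86  67  68  67  67  68  68  68  66  65  53  79  99 100 158]
 [131 108 106  93  88  94  97  93  95  95  93  94  95  94  95  95  95  96
   83  70  70  72  69  69  70  69  69  68  54  79  98  97 168]
 [133 108 107  98  98  99  99  99  97  97  93  92  93  92  92  92  91  92
   91  88  87  86  86  88  86  87  84  82  76  84  97  95 174]]
```

Call:
arm_command(targets=[[0,0,0,0],[0,0,0,0],[0,0,0,0],[0,0,0,0],[0,0,0,0],[0,0,0,0]], claw=0)

```text
time: 5.95
tool_pos: [0.5942, 0.1342, 0.0611]
ee_rot: [3.141, 0.0, -2.956]
wrist_force: [-0.7, 0.1, 0.2]
width: 0.0939
finger_force: 0.0
```

```bash
python3 - <<'E'
from h import *
o=np.load('w3.npy',allow_pickle=True).item(); C=cam('wrist',o); im=cv2.imread('pics/w3.png')
V=cv2.GaussianBlur(cv2.cvtColor(im,cv2.COLOR_BGR2HSV)[...,2],(3,3),0).astype(float)
def edge(prof,s):  # strongest subpixel step of sign s
    g=s*np.gradient(prof); i=int(np.argmax(g[1:-1]))+1; a,b,c=g[i-1:i+2]; return i+.5*(a-c)/(a-2*b+c+1e-9)
def line(pts,z): 
    P=np.array([plane(C,p,z)[:2] for p in pts]); 
    vx,vy,x,y=cv2.fitLine(P.astype(np.float32),cv2.DIST_HUBER,0,.01,.01).ravel(); return np.array([x,y]),np.array([vx,vy])
back=line([(x,52+edge(V[52:66,x],-1)) for x in range(232,335,4)],.05)
front=line([(x,100+edge(V[100:110,x],-1)) for x in range(240,330,4)],.05)
right=line([(338+edge(V[y,338:354],1),y) for y in range(66,102,3)],.05)
left=line([(212+edge(V[y,212:226],-1),y) for y in range(66,102,3)],.05)
for n,l in zip("back front right left".split(),(back,front,right,left)):
    print(n,*l,np.degrees(np.arctan2(l[1][1],l[1][0])))
def inter(a,b): s=np.linalg.solve(np.stack([a[1],-b[1]],1),b[0]-a[0]); return a[0]+s[0]*a[1]
c=[inter(back,left),inter(back,right),inter(front,right),inter(front,left)]
print(np.array(c),np.mean(c,0),[np.linalg.norm(c[i]-c[(i+1)%4]) for i in range(4)])
o=robot.get_obs(); print(o['time'],o['tool_pos'],o['width'])
E
```

```text
back [0.4812 0.1031] [ 0.1756 -0.9845] -79.888725
front [0.5122 0.122 ] [ 0.1782 -0.984 ] -79.732185
right [0.4848 0.1624] [0.9843 0.1767] 10.175143
left [0.5044 0.0683] [0.9846 0.1746] 10.0565195
[[0.488  0.0654]
 [0.4711 0.1599]
 [0.5043 0.1659]
 [0.5214 0.0713]] [0.4962 0.1156] [np.float32(0.09607154), np.float32(0.03371036), np.float32(0.096141934), np.float32(0.033973042)]
5.95 [0.5942 0.1342 0.0611] 0.09391285254308124
```

Call:
arm_command(targets=[[0,0,0.08,0],[0,0,0.16,0],[0,0,0.24,0],[0,0,0.32,0],[-0.02,-0.07,0.4,0],[-0.05,-0.15,0.44,0],[-0.07,-0.23,0.44,0],[-0.09,-0.31,0.44,0]])

```text
time: 6.62
tool_pos: [0.5531, -0.0077, 0.284]
ee_rot: [-3.14, 0.006, -2.954]
wrist_force: [1.0, -1.3, 0.4]
width: 0.094
finger_force: 0.0
```

Call:
arm_command(targets=[[-0.03,-0.08,0,0],[-0.06,-0.16,0,0],[-0.09,-0.24,0,0],[-0.11,-0.32,0,0],[-0.14,-0.4,0,0],[-0.17,-0.48,0,0],[-0.18,-0.54,0,0],[-0.18,-0.57,0,0]])

```text
time: 7.28
tool_pos: [0.4608, -0.2958, 0.2804]
ee_rot: [-3.14, -0.001, -2.961]
wrist_force: [-0.4, -0.4, -0.1]
width: 0.0943
finger_force: 0.0
```

Call:
arm_command(targets=[[0,0,0,0],[0,0,0,0],[0,0,0,0],[0,0,0,0],[0,0,0,0],[0,0,0,0],[0,0,0,0],[0,0,0,0]])

```text
time: 7.95
tool_pos: [0.463, -0.2913, 0.2806]
ee_rot: [-3.142, 0.0, -2.955]
wrist_force: [-0.7, -0.5, -0.3]
width: 0.0945
finger_force: 0.0
```

```bash
python3 - <<'E'
from h import *
o=robot.get_obs(); im=robot.snapshot('wrist')[:,:,::-1]; t=robot.snapshot('top')[:,:,::-1]
cv2.imwrite('pics/w4.png',im); cv2.imwrite('pics/t4.png',t); cv2.imwrite('pics/w4b.png',cv2.resize(im,(800,600),interpolation=cv2.INTER_CUBIC))
np.save('w4.npy',o,allow_pickle=True); print(o['time'],o['tool_pos'],o['ee_rot'],o['joint_positions'])
E
```

```text
7.95 [ 0.463  -0.2913  0.2806] [-3.1415  0.0002 -2.9548] [-0.6653  0.0782  1.2329  0.0001  1.8303 -2.4229]
```

View pics/w4b.png

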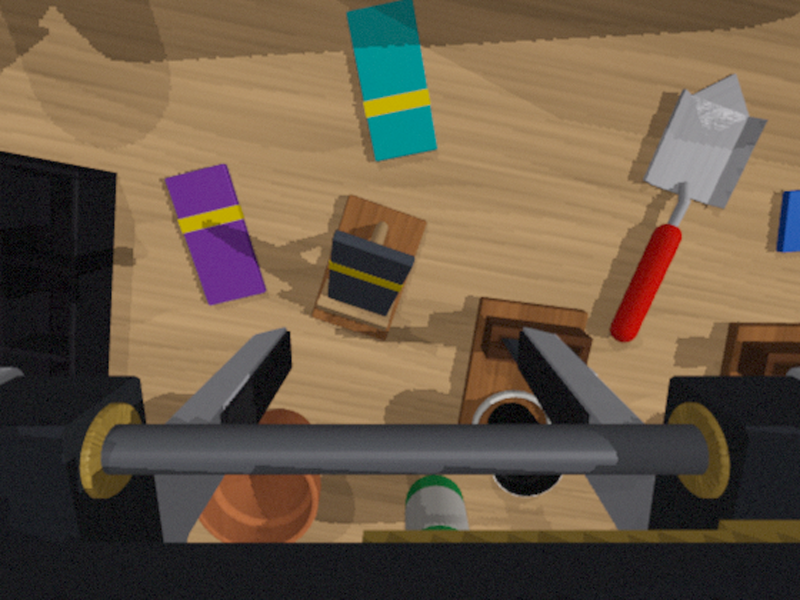

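The wrist picture (800 px) shows the slate marker with its top end at (336–413, 233–253) and its yellow band from (330,267) to (403,288). The foot is at the far side, around (355,310).

```bash
python3 - <<'E'
from h import *
o=np.load('w4.npy',allow_pickle=True).item(); im=cv2.imread('pics/w4.png'); C=cam('wrist',o)
def band(im,box,lo=(22,110,70)):
    x0,y0,x1,y1=box; m=cv2.inRange(cv2.cvtColor(im[y0:y1,x0:x1],cv2.COLOR_BGR2HSV),lo,(36,255,255))
    c=max(cv2.findContours(m,cv2.RETR_EXTERNAL,cv2.CHAIN_APPROX_NONE)[0],key=cv2.contourArea)
    r=cv2.minAreaRect(c+np.array([x0,y0])); print(r); b=cv2.boxPoints(r)
    d=[np.linalg.norm(b[i]-b[(i+1)%4]) for i in range(2)]
    e=((b[1]+b[2])/2,(b[3]+b[0])/2) if d[0]>d[1] else ((b[0]+b[1])/2,(b[2]+b[3])/2)
    return sorted(e,key=lambda q:q[0])
e=band(im,(215,175,300,210)); print(e)
A,B=[plane(C,p,.101) for p in e]; w=B-A; print(A,B,np.linalg.norm(w),np.degrees(np.arctan2(w[1],w[0])),(A+B)/2)
t=cv2.imread('pics/t4.png');T=cam('top')
s=cv2.imread('pics/scene0.png');Sc=cam('scene')
es=band(s,(140,170,180,200)); m=(es[0]+es[1])/2
print('scene',[plane(Sc,p,.101) for p in es]); print('tri',tri(ray(C,(e[0]+e[1])/2),ray(Sc,m)))
for i in(0,1): print(tri(ray(C,e[i]),ray(Sc,es[1-i])),tri(ray(C,e[i]),ray(Sc,es[i])))
# slab mask: low saturation / bluish dark
h=cv2.cvtColor(im,cv2.COLOR_BGR2HSV); 
print(im[155:222:3,240:290:8].tolist()[0:22:3])
E
```

```text
((254.8935089111328, 193.28379821777344), (53.75775909423828, 5.983602523803711), 18.778032302856445)
[array([229.4453, 184.6314], dtype=float32), array([280.3417, 201.9362], dtype=float32)]
[ 0.4702 -0.3516  0.101 ] [ 0.4792 -0.2912  0.101 ] 0.06110411546721945 81.52558759023472 [ 0.4747 -0.3214  0.101 ]
((162.47817993164062, 183.6637725830078), (19.49414825439453, 4.3614020347595215), 7.594643592834473)
scene [array([ 0.4721, -0.3509,  0.101 ]), array([ 0.481 , -0.2884,  0.101 ])]
tri (array([ 0.4748, -0.321 ,  0.0992]), np.float64(0.001419855146720227))
(array([ 0.4664, -0.3245,  0.0861]), np.float64(0.058942772534152)) (array([ 0.4705, -0.3517,  0.0994]), np.float64(0.00026807714701994025))
(array([ 0.4843, -0.3168,  0.1207]), np.float64(0.053310967600750735)) (array([ 0.4793, -0.2902,  0.099 ]), np.float64(0.0020403475059910504))
[[[50, 93, 141], [49, 87, 132], [46, 86, 131], [48, 90, 134], [52, 90, 136], [52, 93, 140], [53, 90, 139]], [[69, 59, 58], [37, 54, 83], [39, 59, 94], [70, 103, 132], [55, 93, 136], [47, 87, 135], [45, 85, 133]], [[39, 34, 29], [54, 47, 46], [74, 66, 59], [69, 59, 58], [60, 71, 93], [53, 89, 137], [47, 89, 138]], [[40, 25, 33], [40, 35, 33], [44, 40, 37], [38, 32, 32], [42, 35, 34], [70, 63, 58], [68, 63, 57]], [[26, 80, 94], [0, 104, 122], [25, 83, 97], [42, 34, 31], [44, 40, 38], [49, 42, 44], [86, 122, 153]], [[37, 33, 28], [41, 33, 33], [43, 37, 30], [40, 38, 35], [0, 105, 123], [0, 112, 129], [104, 143, 176]], [[35, 32, 32], [40, 35, 34], [35, 28, 25], [39, 35, 32], [40, 35, 34], [75, 111, 143], [93, 133, 163]], [[92, 131, 163], [97, 141, 172], [81, 119, 149], [39, 36, 30], [78, 112, 137], [89, 128, 157], [95, 134, 166]]]
```

Call:
arm_command(targets=[[-0.014,-0.054,-0.05,-0.05],[-0.014,-0.054,-0.1,-0.1],[-0.014,-0.054,-0.15,-0.158],[-0.014,-0.054,-0.2,-0.158],[-0.014,-0.054,-0.24,-0.158],[-0.014,-0.054,-0.24,-0.158],[-0.014,-0.054,-0.24,-0.158],[-0.014,-0.054,-0.24,-0.158]])

```text
time: 8.72
tool_pos: [0.4563, -0.3194, 0.1621]
ee_rot: [-3.14, 0.002, 2.996]
wrist_force: [0.1, 0.2, 0.2]
width: 0.0937
finger_force: 0.0
```

Call:
arm_command(targets=[[0,0,0,0],[0,0,0,0],[0,0,0,0],[0,0,0,0]])

```text
time: 9.05
tool_pos: [0.4561, -0.3191, 0.1615]
ee_rot: [-3.141, 0.001, 2.997]
wrist_force: [-0.1, -0.0, -0.7]
width: 0.094
finger_force: 0.0
```

```bash
python3 - <<'E'
from h import *
o=robot.get_obs(); im=robot.snapshot('wrist')[:,:,::-1].copy(); cv2.imwrite('pics/w5.png',im); C=cam('wrist',o)
p=proj(C,(.4748,-.3212,.1)); print(p); x,y=p.astype(int)
m=cv2.inRange(cv2.cvtColor(im,cv2.COLOR_BGR2HSV),(22,110,50),(36,255,255)); k=np.zeros_like(m); k[max(0,y-25):y+25,max(x-70,0):x+70]=1; m*=k
c=max(cv2.findContours(m,cv2.RETR_EXTERNAL,cv2.CHAIN_APPROX_NONE)[0],key=cv2.contourArea); r=cv2.minAreaRect(c); print(r)
b=cv2.boxPoints(r); b=b[np.argsort(b[:,0])]; A,B=plane(C,b[:2].mean(0),.1),plane(C,b[2:].mean(0),.1); w=B-A
print((A+B)/2,np.linalg.norm(w),np.degrees(np.arctan2(w[1],w[0])),o['tool_pos'])
E
```

```text
[283.818  238.9502]
((284.4677429199219, 238.9866180419922), (79.0063247680664, 6.973437786102295), 0.7440592050552368)
[ 0.4749 -0.3207  0.1   ] 0.06264785743977354 81.00942680812555 [ 0.4561 -0.3191  0.1615]
```

Consistent, so I'll descend 60 mm and grip.

Call:
arm_command(targets=[[0,0.001,-0.05,-0.005],[0,0.001,-0.1,-0.005],[0,0.001,-0.12,-0.005],[0,0.001,-0.12,-0.005],[0,0.001,-0.12,-0.005],[0,0.001,-0.12,-0.005],[0,0.001,-0.12,-0.005]])

```text
time: 9.68
tool_pos: [0.4567, -0.3191, 0.1024]
ee_rot: [-3.14, 0.003, 2.986]
wrist_force: [-0.0, 0.1, 0.1]
width: 0.0942
finger_force: 0.0
```

Call:
arm_command(targets=[[0,0,0,0],[0,0,0,0],[0,0,0,0],[0,0,0,0],[0,0,0,0],[0,0,0,0],[0,0,0,0],[0,0,0,0]], claw=1)

```text
time: 10.35
tool_pos: [0.4557, -0.3183, 0.1005]
ee_rot: [3.141, -0.0, 2.986]
wrist_force: [0.1, 0.5, 0.2]
width: 0.0596
finger_force: 30.0
```

Call:
arm_command(targets=[[-0.008,0.001,0.012,0],[-0.022,0.003,0.033,0],[-0.04,0.006,0.06,0],[-0.058,0.008,0.086,0],[-0.07,0.01,0.15,0],[-0.08,0.01,0.22,0],[-0.09,0.02,0.27,0],[-0.1,0.06,0.29,0.03]])

```text
time: 11.02
tool_pos: [0.4051, -0.2909, 0.2509]
ee_rot: [-3.136, 0.005, 3.046]
wrist_force: [0.4, 0.4, -1.6]
width: 0.0598
finger_force: 30.0
```

Call:
arm_command(targets=[[0,0.08,0,0.03],[0,0.16,0,0.06],[0,0.24,0,0.09],[0,0.32,0,0.12],[0,0.4,0,0.129],[0,0.48,0,0.129],[0,0.56,0,0.129],[0,0.64,0,0.129]])

```text
time: 11.68
tool_pos: [0.404, 0.0328, 0.2464]
ee_rot: [-3.141, -0.0, -2.965]
wrist_force: [0.1, -0.1, -1.5]
width: 0.0594
finger_force: 30.0
```

Call:
arm_command(targets=[[0,0.06,0,0],[0,0.1,0,0],[0,0.12,0,0],[0,0.125,0,0],[0,0.125,0,0],[0,0.125,0,0],[0,0.125,0,0],[0,0.125,0,0]])

```text
time: 12.35
tool_pos: [0.4058, 0.093, 0.2455]
ee_rot: [-3.141, -0.0, -2.966]
wrist_force: [1.0, 0.2, -1.9]
width: 0.0599
finger_force: 30.0
```

```bash
python3 - <<'E'
from h import *
o=robot.get_obs(); print(o['time'],o['tool_pos'],o['ee_rot'],o['width']); print((np.array([.4047,.0992,.105])-o['tool_pos'])/.5)
im=robot.snapshot('wrist')[:,:,::-1]; s=robot.snapshot('scene')[:,:,::-1]
cv2.imwrite('pics/w6.png',im);cv2.imwrite('pics/s6.png',s)
cv2.imwrite('pics/w6b.png',np.hstack([cv2.resize(im,(400,300)),cv2.resize(s[90:270,200:440],(400,300))]))
E
```

```text
12.35 [0.4058 0.093  0.2455] [-3.1413 -0.0003 -2.9663] 0.05986922476178695
[-0.0022  0.0124 -0.2809]
```

View pics/w6b.png

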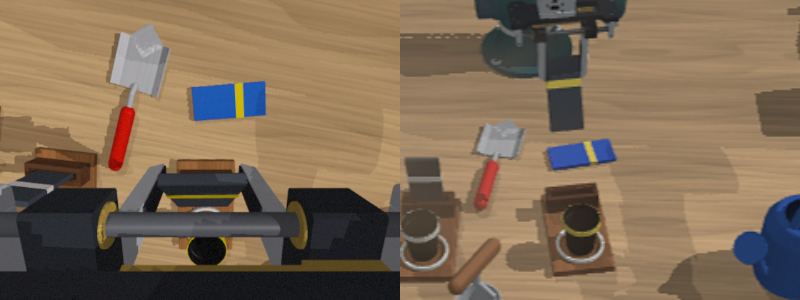

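The pot stands in the saucer at (582,220). The marker is held with its foot towards +x, foot edge at about (567,130) in the right half. Next I'll estimate its tilt.

```bash
cat >> h.py <<'E'
def tilt(img,tool,s=.110,dbg=True):
    """slab tilt from the foot edge in the scene view: ray meets sphere of radius s about the grasp point"""
    Sc=cam('scene'); G=tool+[0,0,.019]; h=cv2.cvtColor(img,cv2.COLOR_BGR2HSV)
    p=proj(Sc,G).astype(int); dark=((h[...,1]<90)&(h[...,2]<95)).astype(np.uint8)*255
    x0,x1=p[0]-20,p[0]+24; y0,y1=p[1]-15,p[1]+75; k=np.zeros_like(dark);k[y0:y1,x0:x1]=dark[y0:y1,x0:x1]
    b=cv2.inRange(h,(22,110,60),(36,255,255)); kb=np.zeros_like(b);kb[y0:y1,x0:x1]=b[y0:y1,x0:x1]
    c=max(cv2.findContours(k|kb,cv2.RETR_EXTERNAL,cv2.CHAIN_APPROX_NONE)[0],key=cv2.contourArea).reshape(-1,2)
    bot=c[:,1].max(); lo=c[c[:,1]>bot-3]; px=(lo[:,0].min()+lo[:,0].max())/2,bot+.5
    ex=np.array([.9843,.1762,0]); o,d=ray(Sc,px); q=o-G; B=q@d; disc=B*B-(q@q-s*s-.0045**2)
    if disc<0: print('miss',px,np.sqrt(q@q-B*B)); t=-B; 
    out=[]
    for sg in (-1,1):
        if disc>0: 
            P=o+d*(-B+sg*np.sqrt(disc)); a=np.arctan2((P-G)@ex,-(P-G)[2])-.0045/s
            print(px,P,'tilt',a,'lateral',(P-G)@np.array([-.1762,.9843,0]))
E
python3 - <<'E'
from h import *
tilt(cv2.imread('pics/s6.png'),np.array([0.4058,0.093,0.2455]))
E
```

```text
miss (np.float64(299.5), np.float64(168.5)) 0.11114527766805173
```

```bash
cat >> h.py <<'E'
from scipy.optimize import least_squares
def wtilt(img,o,sg=.110):
    """tilt and grip distance from foot, from rows of the yellow band's edges in the wrist view"""
    C=cam('wrist',o); G=o['tool_pos']+[0,0,.019]; Rm=R.from_euler('xyz',o['ee_rot']).as_matrix(); ex=-Rm[:,0]; z=np.array([0,0,1.])
    f=lambda t,s:proj(C,G+(s-sg)*(-np.sin(t)*ex+np.cos(t)*z)+.0045*(np.cos(t)*ex+np.sin(t)*z))
    c0=f(.3,.083).astype(int); h=cv2.cvtColor(img,cv2.COLOR_BGR2HSV); m=cv2.inRange(h,(20,100,40),(38,255,255))
    k=np.zeros_like(m); k[c0[1]-35:c0[1]+35,c0[0]-30:c0[0]+30]=1; m*=k
    n=m.any(0).sum(); ys,xs=np.nonzero(m); print('px',n,xs.mean(),ys.mean(),'thick',len(ys)/n,'pred',c0)
    for t in np.arange(-.2,.9,.1): print(round(t,1),f(t,.083)[1].round(1),(f(t,.076)-f(t,.090))[1].round(2),end=' | ')
E
python3 - <<'E'
from h import *
o=robot.get_obs(); wtilt(cv2.imread('pics/w6.png'),o)
E
```

```text
px 60 281.5 275.0 thick 5.0 pred [282 259]
-0.2 237.9 -11.72 | -0.1 242.1 -9.95 | 0.0 246.5 -8.14 | 0.1 250.9 -6.28 | 0.2 255.3 -4.38 | 0.3 259.8 -2.43 | 0.4 264.3 -0.45 | 0.5 268.7 1.57 | 0.6 273.1 3.61 | 0.7 277.4 5.68 | 0.8 281.6 7.77 |
```

Call:
arm_command(targets=[[-0.01,0.01,-0.06,0],[-0.012,0.01,-0.12,0],[-0.012,0.01,-0.18,0],[-0.012,0.01,-0.24,0],[-0.012,0.01,-0.27,0],[-0.012,0.01,-0.28,0],[-0.012,0.01,-0.28,0],[-0.012,0.01,-0.28,0]])

```text
time: 13.12
tool_pos: [0.4005, 0.099, 0.1065]
ee_rot: [-3.142, 0.001, -2.965]
wrist_force: [0.1, -0.4, -1.8]
width: 0.0598
finger_force: 30.0
```

Call:
arm_command(targets=[[0,0,0,0],[0,0,0,0],[0,0,0,0],[0,0,0,0]])

```text
time: 13.45
tool_pos: [0.4003, 0.0992, 0.1064]
ee_rot: [-3.142, 0.002, -2.964]
wrist_force: [-0.7, 0.3, -1.8]
width: 0.0596
finger_force: 30.0
```

Call:
arm_command(targets=[[0.01,0.002,0,0],[0.02,0.004,0,0],[0.033,0.006,0.01,0],[0.046,0.008,0.019,0],[0.06,0.011,0.027,0],[0.075,0.0135,0.034,0],[0.075,0.0135,0.034,0]])

```text
time: 14.03
tool_pos: [0.4385, 0.1061, 0.1229]
ee_rot: [3.141, 0.0, -2.964]
wrist_force: [-2.0, 0.4, -0.9]
width: 0.0595
finger_force: 30.0
```

```bash
python3 - <<'E'
from h import *
o=robot.get_obs(); im=robot.snapshot('wrist')[:,:,::-1]; cv2.imwrite('pics/w7.png',im); print(o['tool_pos']); wtilt(im,o)
E
```

```text
[0.4385 0.1061 0.1229]
px 1 275.0 275.0 thick 1.0 pred [282 259]
-0.2 237.9 -11.72 | -0.1 242.1 -9.96 | 0.0 246.5 -8.15 | 0.1 250.8 -6.29 | 0.2 255.3 -4.38 | 0.3 259.8 -2.44 | 0.4 264.3 -0.46 | 0.5 268.7 1.56 | 0.6 273.1 3.61 | 0.7 277.4 5.68 | 0.8 281.7 7.77 |
```

The push force is only 2 N and the band has turned out of view, so the slab is pivoting. I'll continue to upright.

Call:
arm_command(targets=[[0.016,0.003,0.005,0],[0.031,0.0055,0.01,0],[0.042,0.0075,0.012,0],[0.053,0.0095,0.014,0],[0.064,0.0115,0.015,0],[0.074,0.0135,0.016,0],[0.076,0.0135,0.016,0],[0.076,0.0135,0.016,0]])

```text
time: 14.75
tool_pos: [0.4758, 0.1128, 0.1306]
ee_rot: [3.141, 0.001, -2.964]
wrist_force: [-2.7, -0.9, 0.3]
width: 0.06
finger_force: 30.0
```

```bash
python3 - <<'E'
from h import *
o=robot.get_obs(); s=robot.snapshot('scene')[:,:,::-1]; w=robot.snapshot('wrist')[:,:,::-1]; cv2.imwrite('pics/s8.png',s);cv2.imwrite('pics/w8.png',w)
print(o['tool_pos']); cv2.imwrite('pics/s8b.png',np.hstack([cv2.resize(w,(400,300)),cv2.resize(s[135:270,240:420],(400,300))]))
E
```

```text
[0.4758 0.1128 0.1306]
```

View pics/s8b.png

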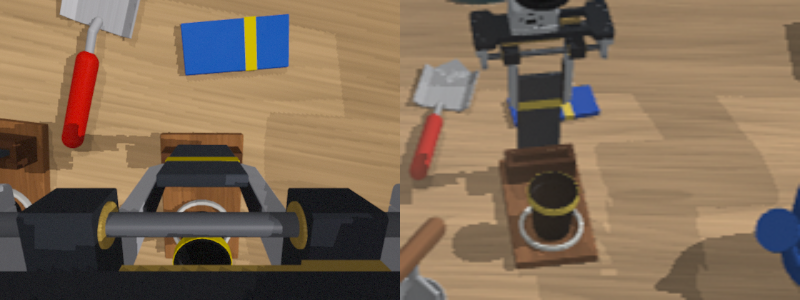

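```bash
cat >> h.py <<'E'
def btilt(img,o,sg=.110):
    """tilt from the band on the robot-side face in the wrist view"""
    C=cam('wrist',o); G=o['tool_pos']+[0,0,.019]; Rm=R.from_euler('xyz',o['ee_rot']).as_matrix(); ex=-Rm[:,0]; z=np.array([0,0,1.])
    f=lambda t,s:proj(C,G+(s-sg)*(-np.sin(t)*ex+np.cos(t)*z)-.0045*(np.cos(t)*ex+np.sin(t)*z))[1]
    m=cv2.inRange(cv2.cvtColor(img,cv2.COLOR_BGR2HSV),(20,100,40),(38,255,255))[195:250,250:320]; ys=np.nonzero(m)[0]+195
    v=img[195:270,262:305].mean(axis=(1,2)); print('band row',ys.mean(),'thick',len(ys)/70,'profile',v.astype(int))
    for t in np.arange(-.3,.31,.1): print(round(t,1),f(t,.083).round(1),(f(t,.090)-f(t,.076)).round(2),'top',f(t,.13).round(1),end=' | ')
E
python3 - <<'E'
from h import *
btilt(cv2.imread('pics/w8.png'),robot.get_obs())
E
```

```text
band row 222.0 thick 7.0 profile [92 88 81 80 80 80 80 67 40 39 40 39 40 39 39 40 39 40 40 40 39 39 40 40
 62 75 81 81 81 78 65 40 40 40 39 40 40 40 40 39 39 40 41 40 40 39 40 39
 41 47 50 51 52 52 53 52 51 51 51 51 50 49 49 50 49 46 52 72 84 84 84 84
 85 85 86]
-0.3 221.6 13.01 top 276.8 | -0.2 225.1 11.13 top 272.9 | -0.1 228.8 9.23 top 268.8 | 0.0 232.6 7.3 top 264.5 | 0.1 236.7 5.35 top 260.1 | 0.2 240.8 3.39 top 255.7 | 0.3 245.1 1.42 top 251.4 |
```

```bash
cat >> h.py <<'E'
def fit(o,rows):
    """rows of: band lower/upper edge (s=.076,.090), top back edge, top front edge -> tilt, grip distance from foot, x offset"""
    C=cam('wrist',o); G=o['tool_pos']+[0,0,.019]; Rm=R.from_euler('xyz',o['ee_rot']).as_matrix(); ex=-Rm[:,0]; z=np.array([0,0,1.])
    def f(p):
        t,sg,dx=p; u=-np.sin(t)*ex+np.cos(t)*z; n=np.cos(t)*ex+np.sin(t)*z
        return [proj(C,G+dx*ex+(s-sg)*u+k*.0045*n)[1]-r for (s,k),r in zip([(.076,-1),(.09,-1),(.13,-1),(.13,1)],rows)]
    r=least_squares(f,[0,.11,0],x_scale=[.1,.01,.005]); print('tilt,sg,dx',r.x,'res',np.array(r.fun))
    t,sg,dx=r.x; print('foot centre',G+dx*ex-sg*(-np.sin(t)*ex+np.cos(t)*z))
E
python3 - <<'E'
from h import *
fit(robot.get_obs(),[218.7,225.5,243.8,261.8])
E
```

```text
tilt,sg,dx [ 0.0608  0.1161 -0.007 ] res [ 0.7583 -0.9534  0.2488 -0.0536]
foot centre [0.4757 0.1128 0.0337]
```

Fit: tilt about 0.06 rad, foot about 34 mm up, against the block face as intended. Next I'll lift and move over the slot.

Call:
arm_command(targets=[[-0.004,0,0.02,0],[-0.004,0,0.04,0],[-0.004,0,0.06,0],[0.01,0.002,0.06,0],[0.03,0.005,0.06,0],[0.041,0.007,0.06,0],[0.041,0.007,0.06,0],[0.041,0.007,0.06,0]])

```text
time: 15.52
tool_pos: [0.4958, 0.1162, 0.1595]
ee_rot: [3.141, -0.002, -2.964]
wrist_force: [-0.5, -0.6, -1.3]
width: 0.0597
finger_force: 30.0
```

Call:
arm_command(targets=[[0,0,0,0],[0,0,0,0],[0,0,0,0],[0,0,0,0]])

```text
time: 15.85
tool_pos: [0.4955, 0.1161, 0.1604]
ee_rot: [3.141, -0.0, -2.964]
wrist_force: [0.6, -0.2, -1.7]
width: 0.0595
finger_force: 30.0
```

```bash
python3 - <<'E'
from h import *
o=robot.get_obs(); s=robot.snapshot('scene')[:,:,::-1]; w=robot.snapshot('wrist')[:,:,::-1]; cv2.imwrite('pics/s9.png',s);cv2.imwrite('pics/w9.png',w)
print(o['tool_pos'],o['ee_rot'],o['wrist_force'])
g=w[195:275,262:305].mean(axis=(1,2)); print(g.astype(int))
G=o['tool_pos'][:2]-[.4962,.1156]; print('G in stand',G@[.9843,.1762],G@[-.1762,.9843])
cv2.imwrite('pics/s9b.png',np.hstack([cv2.resize(w,(400,300)),cv2.resize(s[120:225,250:390],(400,300))]))
E
```

```text
[0.4955 0.1161 0.1604] [ 3.1415 -0.0002 -2.9642] [ 0.6096 -0.2278 -1.7237]
[45 48 50 50 50 49 45 36 37 40 40 40 39 41 40 41 41 40 41 41 40 41 41 42
 55 73 82 82 82 82 75 40 41 41 41 41 40 41 41 41 40 40 41 41 41 41 40 40
 43 49 52 53 54 53 53 53 54 53 53 52 52 51 50 50 49 46 58 78 85 80 66 52
 47 40 37 33 30 26 24 21]
G in stand -0.0005834427398463667 0.0006532301266821119
```

View pics/s9b.png

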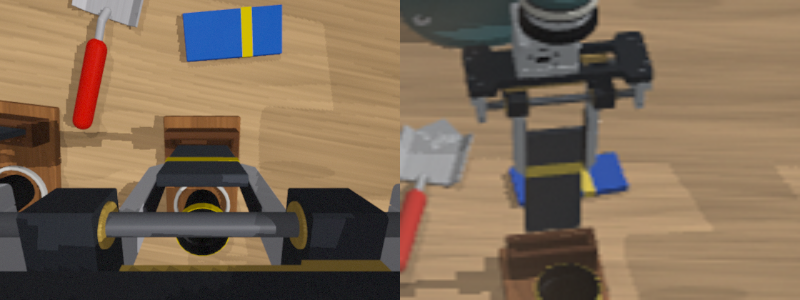

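```bash
sed -i 's/(.13,1)\]/(.13,1),(0,-1)]/' h.py; python3 - <<'E'
from h import *
o=robot.get_obs(); fit(o,[219.0,225.6,243.9,261.6,201.7])
E
```

```text
tilt,sg,dx [ 0.0683  0.1156 -0.0071] res [ 0.9302 -0.7262 -0.0546  0.0518 -0.2011]
foot centre [0.4964 0.1163 0.0642]
```

Call:
arm_command(targets=[[0,0,-0.015,0],[0,0,-0.03,0],[0,-0.001,-0.04,0],[0.001,-0.001,-0.05,0],[0.002,-0.001,-0.06,0],[0.002,-0.001,-0.06,0]])

```text
time: 16.45
tool_pos: [0.4961, 0.1155, 0.1288]
ee_rot: [3.141, -0.002, -2.964]
wrist_force: [0.4, 0.9, -1.1]
width: 0.0594
finger_force: 30.0
```

Call:
arm_command(targets=[[0.004,0,-0.006,0],[0.006,0.001,-0.012,0],[0.008,0.001,-0.018,0],[0.009,0.002,-0.024,0],[0.009,0.002,-0.028,0],[0.009,0.002,-0.028,0]])

```text
time: 16.95
tool_pos: [0.5003, 0.1165, 0.1154]
ee_rot: [3.141, -0.003, -2.964]
wrist_force: [-3.3, -1.0, -3.4]
width: 0.0597
finger_force: 30.0
```

```bash
python3 - <<'E'
from h import *
o=robot.get_obs(); w=robot.snapshot('wrist')[:,:,::-1]; cv2.imwrite('pics/w10.png',w)
print(o['tool_pos'],o['ee_rot'],o['wrist_force'])
print(w[195:275,262:305].mean(axis=(1,2)).astype(int))
E
```

```text
[0.5003 0.1165 0.1154] [ 3.1414 -0.0027 -2.9641] [-3.3451 -0.9664 -3.4071]
[ 62  62  60  58  52  45  44  42  38  41  40  40  40  41  40  40  40  39
  41  41  40  39  40  63  77  83  82  83  84  79  40  40  40  40  41  41
  41  40  41  41  41  40  40  41  41  41  41  41  42  47  50  52  52  53
  52  53  52  52  52  51  51  51  50  49  49  47  55  75  91 101 112 135
 156 170 178 176 154 131 113 101]
```

Call:
arm_command(targets=[[0,0,-0.003,0],[0,0,-0.005,0],[0,0,-0.006,0],[0,0,-0.006,0],[0,0,-0.006,0]])

```text
time: 17.42
tool_pos: [0.5012, 0.1167, 0.1136]
ee_rot: [3.141, 0.0, -2.964]
wrist_force: [-4.1, -0.8, 0.1]
width: 0.0595
finger_force: 30.0
```

```bash
python3 - <<'E'
from h import *
o=robot.get_obs(); w=robot.snapshot('wrist')[:,:,::-1]
print(o['tool_pos'],o['wrist_force']); p=w[195:275,262:305].mean(axis=(1,2)); print(p.astype(int)[18:])
E
```

```text
[0.5012 0.1167 0.1136] [-4.0868 -0.8183  0.0604]
[ 41  41  40  40  59  75  83  83  83  86  81  53  41  41  41  41  41  41
  41  41  41  41  41  41  40  40  41  41  41  41  42  47  50  52  52  52
  52  52  52  53  51  51  51  50  51  49  49  48  54  79  97 106 124 146
 164 176 179 169 140 121 105  96]
```

```bash
python3 - <<'E'
from h import *
o=robot.get_obs(); fit(o,[217.2,224.7,244.0,261.2])
E
```

```text
tilt,sg,dx [ 0.031   0.1221 -0.0052] res [ 0.8979 -1.1314  0.3026 -0.0692]
foot centre [0.4999 0.1164 0.0105]
```

Call:
arm_command(targets=[[-0.003,0,-0.004,0],[-0.003,0,-0.008,0],[-0.003,0,-0.01,0],[-0.003,0,-0.01,0]])

```text
time: 17.8
tool_pos: [0.5006, 0.1168, 0.1092]
ee_rot: [3.142, 0.002, -2.964]
wrist_force: [-1.9, 0.1, 1.7]
width: 0.0593
finger_force: 30.0
```

```bash
python3 - <<'E'
from h import *
s=robot.snapshot('scene')[:,:,::-1].copy(); cv2.imwrite('pics/s11.png',s); Sc=cam('scene'); o=robot.get_obs(); print(o['tool_pos'],o['wrist_force'])
F=np.array([.4962,.1156,0])+.0045*np.array([.9843,.1762,0])
for n,z in (('band',.103),('bandlo',.096),('bandhi',.11),('top',.15),('blocktop',.05)): print(n,proj(Sc,F+[0,0,z]))
x=int(proj(Sc,F+[0,0,.1])[0]); print(x,'rows from 130'); print([tuple(v) for v in s[130:190,x-4:x+5].mean(1).astype(int).tolist()])
cv2.imwrite('pics/s11b.png',cv2.resize(s[120:225,250:390],(800,600),interpolation=cv2.INTER_CUBIC))
E
```

```text
[0.5006 0.1168 0.1091] [-1.3509  0.5031  2.4262]
band [303.6    192.8629]
bandlo [303.5585 194.5087]
bandhi [303.6417 191.2061]
top [303.8854 181.5225]
blocktop [303.293 205.058]
303 rows from 130
[(55, 54, 40), (55, 53, 39), (55, 54, 39), (55, 54, 38), (55, 54, 39), (55, 53, 38), (55, 54, 39), (71, 69, 49), (54, 53, 37), (50, 49, 36), (39, 39, 40), (108, 113, 113), (106, 111, 112), (89, 92, 92), (71, 69, 68), (110, 107, 105), (88, 87, 85), (18, 18, 19), (24, 24, 24), (25, 24, 25), (21, 22, 22), (45, 44, 44), (112, 109, 107), (98, 96, 94), (103, 101, 99), (88, 86, 85), (73, 72, 72), (89, 87, 86), (105, 102, 100), (143, 139, 137), (105, 104, 101), (104, 102, 100), (45, 44, 45), (34, 34, 35), (39, 45, 49), (73, 104, 125), (105, 136, 164), (103, 134, 162), (85, 106, 125), (85, 79, 76), (73, 69, 67), (73, 87, 98), (105, 137, 166), (97, 126, 152), (98, 128, 155), (94, 126, 154), (142, 111, 105), (173, 84, 50), (156, 80, 53), (58, 54, 54), (55, 55, 56), (47, 47, 48), (48, 47, 48), (48, 47, 48), (48, 48, 48), (48, 47, 48), (49, 48, 48), (48, 47, 47), (48, 47, 48), (48, 46, 46)]
```

View pics/s11b.png

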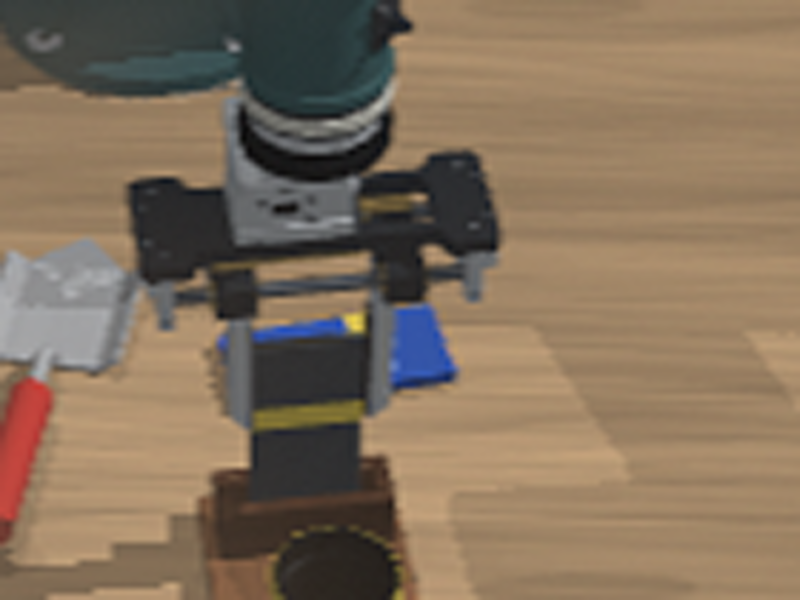

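The picture shows the marker upright in the slot, with the band at (308,415), mouth contact at (305,497), and the top near (308,340). That fits a nearly seated marker, so I'll release it and measure.

Call:
arm_command(targets=[[0,0,0,0],[0,0,0,0],[0,0,0,0],[0,0,0,0],[0,0,0,0]], claw=0)

```text
time: 18.27
tool_pos: [0.5, 0.1167, 0.1085]
ee_rot: [3.141, 0.001, -2.964]
wrist_force: [-0.7, 0.0, -0.7]
width: 0.0895
finger_force: 0.0
```

Call:
arm_command(targets=[[0,0,0.03,0],[0,0,0.07,0],[0,0,0.12,0],[0,0,0.18,0],[0,0,0.2,0],[0,0,0.2,0],[0,0,0.2,0],[0,0,0.2,0]])

```text
time: 18.93
tool_pos: [0.4989, 0.1165, 0.2063]
ee_rot: [3.141, -0.003, -2.964]
wrist_force: [-1.0, 0.2, -0.2]
width: 0.0939
finger_force: 0.0
```

```bash
cat > chk.py <<'E'
from h import *
import sys
s=robot.snapshot('scene')[:,:,::-1].copy(); o=robot.get_obs(); w=robot.snapshot('wrist')[:,:,::-1].copy(); n=sys.argv[1]
cv2.imwrite(f'pics/s{n}.png',s);cv2.imwrite(f'pics/w{n}.png',w); Sc=cam('scene'); C=cam('wrist',o); print(o['time'],o['tool_pos'],o['ee_rot'],o['wrist_force'])
ex=np.array([.9843,.1762,0]); B=np.array([.4962,.1156,0])
def yb(im,c,rx,ry):
    x,y=c.astype(int); m=cv2.inRange(cv2.cvtColor(im,cv2.COLOR_BGR2HSV),(20,100,40),(38,255,255)); k=np.zeros_like(m); k[y-ry:y+ry,x-rx:x+rx]=1; ys,xs=np.nonzero(m*k); return np.array([xs.mean(),ys.mean()])
p=B+.0045*ex+[0,0,.103]; q=B-.0045*ex+[0,0,.103]
print('scene band pred',proj(Sc,p),'seen',yb(s,proj(Sc,p),14,6))
print('wrist band pred',proj(C,q),'seen',yb(w,proj(C,q),40,15))
cv2.imwrite(f'pics/c{n}.png',np.hstack([cv2.resize(w,(400,300)),cv2.resize(s[150:255,250:390],(400,300),interpolation=cv2.INTER_CUBIC)]))
E
python3 chk.py 12
```

```text
18.9833 [0.4987 0.1165 0.206 ] [ 3.1412 -0.004  -2.9641] [ 0.3712 -0.7542 -0.5207]
scene band pred [303.6    192.8629] seen [304.0244 191.7439]
wrist band pred [282.3045 196.6622] seen [282.1882 192.5904]
```

View pics/c12.png

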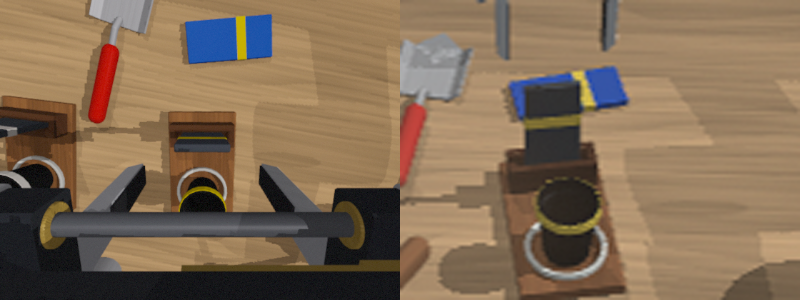

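```bash
cat > sol.py <<'E'
from h import *
import sys
n,sr,wr=sys.argv[1],float(sys.argv[2]),float(sys.argv[3]); o=robot.get_obs(); Sc=cam('scene'); C=cam('wrist',o)
ex=np.array([.9843,.1762,0]); B=np.array([.4962,.1156,0])
def f(p): 
    dx,dz=p; c=B+dx*ex+[0,0,.103+dz]; return [proj(Sc,c+.0045*ex)[1]-sr,proj(C,c-.0045*ex)[1]-wr]
r=least_squares(f,[0,0],x_scale=.01); print('band dx,dz (m)',r.x)
# slab top and white marker check: scene prediction of block top front edge
for k,P in (('block front edge',B+.017*ex+[0,0,.05]),('block back edge',B-.017*ex+[0,0,.05])): print(k,'scene',proj(Sc,P),'wrist',proj(C,P))
s=cv2.imread(f'pics/s{n}.png'); w=cv2.imread(f'pics/w{n}.png')
print('scene col 322 rows 195..225',s[195:225,318:324].mean((1,2)).astype(int)); print('wrist col 240 rows 160..225',w[160:225,246:252].mean((1,2)).astype(int)); print('wrist mid',w[160:225,265:300].mean((1,2)).astype(int))
E
python3 sol.py 12 191.744 192.59
```

```text
band dx,dz (m) [-0.0039  0.0009]
block front edge scene [303.9048 207.9758] wrist [282.3951 206.0869]
block back edge scene [302.256  200.1127] wrist [282.4296 174.6734]
scene col 322 rows 195..225 [139 141 146 152 145 149 148 148 141 132 133 136 132 130 124 127 116 109
 100 108 114 102 113  89  95  87  83  86  97 108]
wrist col 240 rows 160..225 [94 96 95 95 95 94 96 93 95 95 78 44 34 34 37 54 59 60 58 57 57 55 48 41
 34 29 27 28 30 32 35 39 50 59 61 45 41 41 39 38 37 44 61 67 70 68 67 64
 58 57 52 45 50 71 83 83 83 82 84 85 84 86 87 88 90]
wrist mid [87 86 87 86 87 87 87 86 86 87 75 47 34 35 38 50 58 57 57 57 55 53 49 42
 38 36 36 36 35 37 36 55 70 75 68 36 35 36 37 37 36 45 59 68 71 69 68 68
 67 67 65 63 61 70 78 78 78 78 78 78 78 78 78 78 79]
```

The marker stands free, with the band about 1 mm high and leaning about 0.05 rad. To be sure it is home, I'll press lightly on its top with shut fingers.

Call:
arm_command(targets=[[-0.01,0,0,0],[-0.014,-0.004,0,0],[-0.014,-0.004,-0.02,0],[-0.014,-0.004,-0.05,0],[-0.014,-0.004,-0.08,0],[-0.014,-0.004,-0.095,0],[-0.014,-0.004,-0.1,0],[-0.014,-0.004,-0.1,0]], claw=1)

```text
time: 19.7
tool_pos: [0.4921, 0.1146, 0.1574]
ee_rot: [3.141, -0.002, -2.964]
wrist_force: [0.5, 0.1, -0.6]
width: 0.044
finger_force: 0.0
```

Call:
arm_command(targets=[[0,0,-0.004,0],[0,0,-0.008,0],[0,0,-0.012,0],[0,0,-0.015,0],[0,0,-0.015,0]])

```text
time: 20.12
tool_pos: [0.4927, 0.1147, 0.1509]
ee_rot: [3.142, -0.0, -2.964]
wrist_force: [-0.3, 0.5, 0.0]
width: 0.0109
finger_force: 0.0
```

Call:
arm_command(targets=[[0,0,0,0],[0,0,-0.002,0],[0,0,-0.004,0],[0,0,-0.006,0],[0,0,-0.006,0],[0,0,-0.006,0]])

```text
time: 20.62
tool_pos: [0.4941, 0.1148, 0.1502]
ee_rot: [-3.141, 0.005, -2.964]
wrist_force: [-0.5, -0.0, 5.7]
width: 0.0004
finger_force: 3.1
```

Call:
arm_command(targets=[[0,0,-0.003,0],[0,0,-0.006,0],[0,0,-0.008,0],[0,0,-0.008,0],[0,0,-0.008,0]])

```text
time: 21.03
tool_pos: [0.4964, 0.1152, 0.1501]
ee_rot: [-3.141, 0.012, -2.964]
wrist_force: [-0.0, 0.3, 16.5]
width: 0.0005
finger_force: 8.0
```

Call:
arm_command(targets=[[0,0,0.02,0],[0,0,0.06,0],[0,0,0.12,0],[0,0,0.16,0],[0,0,0.16,0],[0,0,0.16,0],[0,0,0.16,0],[0,0,0.16,0]])

```text
time: 21.7
tool_pos: [0.4918, 0.1145, 0.2217]
ee_rot: [3.141, -0.004, -2.964]
wrist_force: [0.0, -0.5, -0.1]
width: 0.0007
finger_force: 0.0
```

```bash
python3 chk.py 13
```

```text
21.75 [0.4918 0.1145 0.2218] [ 3.1413 -0.0039 -2.9642] [ 0.3807  1.3285 -0.0452]
scene band pred [303.6    192.8629] seen [304.4756 192.5   ]
wrist band pred [283.1086 200.5613] seen [283.4006 201.0673]
```

View pics/c13.png

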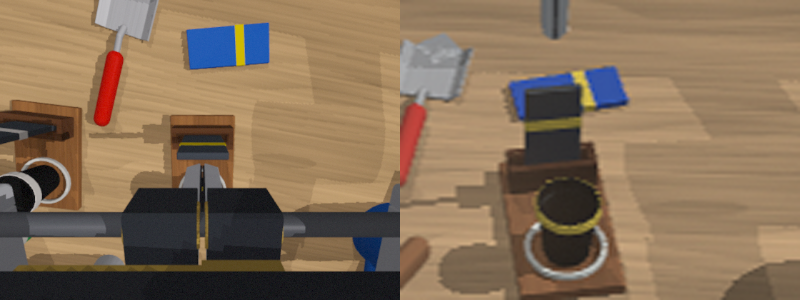

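The marker held firm at z = 0.150 under 16 N, so it is fully home. Its band is now within 1 px of the seated prediction in both views. The pot stands upright inside the saucer, and the gripper is clear. Handing in.

```bash
python3 -c "
from bench import robot
print(robot.close_job())"
```

```text
the job is handed in; nothing more can be done
None
```

I handed the job in at about 22 s: the yellow-banded pot is upright in the empty stand's saucer and the yellow-banded marker is upright and fully home in its slot, both released; the verdict was not shown.

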